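# Load and clamp the drilling template in the lens jig

## Robot

A 6-joint arm with a two-finger parallel gripper is mounted at the origin on a cart in front of the work surface, level with it; the furniture and walls round the work are solid. World frame = base frame: x ahead of the robot, y to its left, z up, the work surface at z = 0. Lengths are in m, angles in rad, forces in N, time in s.
With the tool pointing down it reaches from about 0.375 to 0.75 m from the base axis. Payload 9 kg.
Tool frame: the origin (TCP) lies at the very end of the fingers, on their centre line; the grasp point (between the pads) lies 19 mm behind it; z points along the fingers, y is the line along which they close (so a half turn about z gives the same grasp; the last joint's range is limited). The gripper opens to 85 mm and grips with 20 to 120 N. Pads are 22 mm wide; open, the fingers measure 114 mm over their backs; the gripper's body (76 mm by 85 mm) begins 54 mm behind the grasp point. The pads swing forward as they close: fully open they stand 13 mm farther back than shut.
Start: joints at [1.021, 0.104, 0.097, 1.564, 0, 1.353], TCP at [0.195, 0.567, 0.231] pointing down, gripper open.
Joint ranges: [-2.99, 2.99], [-0.84, 1.86], [-1.1, 1.16], [-1.84, 2.11], [-1.51, 1.56], [-3.14, 3.14]. Speed limits (rad/s): [2.22, 2.22, 2.57, 3.14, 3.14, 3.14].

## Interface

Orientations are given as a unit quaternion [x, y, z, w].
In Python, from plant import bot, grab_frame gives the robot as it stands.
- The arm moves only by the shell command python3 -m handwheel 'ROWS'. ROWS is JSON, a list of rows, each a list of 7 numbers: the turn, a rotation vector about the world's x, y, z in rad, then the shift along the world's x, y, z in m, then the closure in counts, from 0 (fully open) to 255 (shut). In form: [[wx, wy, wz, tx, ty, tz, claw], ...]. A call has 1 to 12 rows; each row shifts and turns the commanded pose from where the row before left it; what a row does not reach is not made up. A row lasts 1/8 s, in which the tool goes at most 62.5 mm and 10.7 degrees, less where a joint would pass 70% of its speed; a pose out of reach is approached as far as the arm can. A call with a gripper value outside its range is refused whole. The fingers move at their own pace and stop on an object; the grip force is fixed at half the most. Time passes only in rows, so rows that do not move let the fingers close. It gives the time, the measured TCP pose, the force, the opening and the grip force at its end, in the units of the state.
- bot.get_state(): the state, without advancing time (a new reading comes with each control period).
- grab_frame(name): name is "scene" or "top"; returns a dict with "img" (420x560x3 uint8, red, green, blue), "mtx" (3x3 intrinsics, pixels), "camera_from_world" (4x4, takes a point from world to camera coordinates). Camera axes: x right, y up, looking along -z (the intrinsics and any distortion apply to the point x, -y, -z); pixel columns grow to the right and rows downward; lengths in m; the calibration is good to about 2 mm. A picture is of the moment at which its call begins. There is no depth.
- bot.hand_in(): hands the job in; it is judged then, once.
The state is a dict: "time_s": time; "joint_positions": joint angles; "qd": joint speeds; "effort": joint torques, N m; "tcp_pos": TCP position; "ee_rot": TCP orientation; "force": force on the tool from outside, world axes, zero at the start; "moment": the same for the moment, N m; "finger_gap": opening from 0.0 (shut) to 1.0 (fully open); "grip_force": force on a finger pad.
Only numpy, scipy, OpenCV 4.12 (cv2) and the standard library are available. Lean on these libraries where they do the work, as an engineer would, in place of code of your own. Each camera call takes 0.05 s, during which the arm holds its last target. There are 200 camera calls.

## Task

Take the drilling template, the flat aluminium plate with an upright grip lying on the right, and slide it, holes first, from the open right side of the drilling jig in under its head until its two holes drop over the two locating pins and it lies flat on the bed. Then turn the jig's star handle clockwise (seen from above) as far as it goes, pushing one spoke after another, so that the pad clamps the template. Do not disturb the tools and the tin lying about.

Things in the scene. Friction and masses are not known exactly. Their poses are not given: they have to be found in the camera images.
- grip_centre (a point): centre of the template's grip. Template: aluminium plate 140 (its x) x 100 (its y) x 6 mm, 0.25 kg. Grip: black upright block 40 mm along x, 16 mm wide (y), 42 mm tall above the plate, near one end: 35 mm from the plate's centre, on its centre line. This point is 21 mm above the plate's upper face, 27 mm above its underside. x points along the plate from the grip to the two holes, y left, z up
- hole_left (a point): centre of the template's left locating hole at the underside of the plate: through hole 12 mm in diameter, 80 mm ahead of grip_centre along the plate's x and 35 mm to its left (27 mm below grip_centre)
- hole_right (a point): the same for the right locating hole, 35 mm to the right of the centre line
- jig: drilling jig, fixed, its open front to the robot's right: grey bed 250 (its x) x 110 (its y) x 15 mm on the worktop; origin at the bed's underside, below the star's axis; the bed reaches 125 mm to front (-x) and back. x points from the front to the column at the back, y left of that, z up. Column 28 mm thick, 100 mm behind the axis, 256 mm high, above the star; 48 mm collar 85 to 130 mm up
- pin_left (a point): foot of the left locating pin, on the bed's upper face (15 mm above the worktop), 35 mm left (jig's +y) of the axis. Pin 10 mm in diameter, 9 mm high, with a chamfered tip 7 mm across
- pin_right (a point): the same for the right pin, 35 mm right (jig's -y) of the axis
- star_centre (a point): centre of the star handle on its vertical axis, 162 mm above the worktop, at the mid-height of the spokes. Four level spokes 90 degrees apart, rods of 10 mm with 18 mm balls at the ends (ball centres 70 mm from the axis), hub radius 20 mm up to 178 mm. Its axes are the jig's and do not turn with the star
- star (a joint): turn of the star handle in rad, growing clockwise seen from above, 0 to a stop at 3.5. At 0 the spokes point along the jig's +x, +y, -x and -y. Stiff (about 0.18 N m), stays where it is left. The screw lowers the pad 8 mm per rad; it meets a seated template (upper face 21 mm above the worktop) at about 3.0
- pad: round rubber pressure pad, 30 mm in diameter, on the screw below the head, sprung (up to 6 mm, 1.5 to 4.5 N); its face is 45 mm above the worktop at star 0, 8 mm lower for each rad. This origin moves with the pad but lies at the height of the worktop at star 0, on the axis, below the face
- template: the template plate; origin at the centre of its underside, axes as grip_centre
- tin: round tin, 54 mm in diameter, 22 mm high, standing at the back right, not to be moved; origin at the centre of its underside
- cutters: side cutters 125 x 51 x 11 mm lying left of the jig, not to be moved; origin at the centre of the underside
- pliers: pliers 130 x 47 x 11 mm lying at the left, not to be moved; origin at the centre of the underside
- head (a point): centre of the jig's round head (55 mm radius, 95 to 126 mm above the worktop), which hangs over the pins, axes as the jig's. With the template home its grip centre is 80 mm in front of the axis, close under head and star, where an upright gripper body would hit them: lean the hand back towards the jig's front by 35 to 45 degrees, fingers pointing down and in under the head

How it is judged:
By the outcome, as a careful person would: the job done as asked, in the order asked, and still so for the second after the job is handed in, with the robot touching nothing.
It also fails if it takes over 72 s, if anything falls off the work surface, if the arm or the gripper's body presses on something with over 40 N, if the wrist force passes 120 N, or if a joint passes its speed limit or range.

## Working session

There is one attempt and no reset: what is moved stays moved. The work goes in short steps, Python scripts to look and compute and a shell command to move; the robot and the scene stay as the last step left them, time stands still between calls to the robot, and variables do not carry over. Pictures are saved under pics/ and viewed, at most 11 in all, crops included, and the job is handed in when it is done.

```bash
ls; mkdir -p pics; python3 - <<'E'
from plant import bot, grab_frame
import cv2,numpy as np,pickle
for n in("scene","top"):
    f=grab_frame(n);cv2.imwrite(f"pics/{n}0.png",f["img"][:,:,::-1]);print(n,f["mtx"],f["camera_from_world"],[k for k in f])
    pickle.dump(f,open(f"{n}.pkl","wb"))
print(bot.get_state())
E
```

```text
pics
scene [[424.58326772   0.         283.78903271]
 [  0.         424.58326772 204.49964492]
 [  0.           0.           1.        ]] [[-0.98185943  0.18940466 -0.00882843  0.50956205]
 [-0.10862829 -0.52373763  0.84492531 -0.02387341]
 [ 0.15540901  0.8305569   0.53481144 -1.31207047]
 [ 0.          0.          0.          1.        ]] ['img', 'mtx', 'camera_from_world']
top [[512.84243122   0.         282.92936556]
 [  0.         512.84243122 207.95457185]
 [  0.           0.           1.        ]] [[-0.34504796 -0.93857396 -0.00456424  0.2294542 ]
 [ 0.90833305 -0.33514727  0.25021466 -0.51953118]
 [-0.23637465  0.08219021  0.96817963 -1.45620012]
 [ 0.          0.          0.          1.        ]] ['img', 'mtx', 'camera_from_world']
{'time_s': 0.1, 'joint_positions': array([ 1.02128586e+00,  1.04635585e-01,  9.65486483e-02,  1.56389105e+00,
       -2.65035471e-05,  1.35311531e+00]), 'qd': array([-0.00212615, -0.00132352,  0.00307789, -0.00122214,  0.00028961,
        0.00084595]), 'effort': array([ 8.11927195e-03, -5.58207643e+01,  5.04717779e+01,  1.30714636e-02,
       -1.61596163e-04,  5.96330409e-06]), 'tcp_pos': array([0.19529395, 0.56701493, 0.23060331]), 'ee_rot': array([ 1.65154531e-01,  9.86267525e-01, -5.52850938e-04, -2.08833742e-04]), 'force': array([ 0.5708186 ,  0.19971514, -0.26080761]), 'moment': array([ 0.00613265,  0.00597786, -0.06696643]), 'grip_force': 0.0, 'finger_gap': 0.997879768627378}
```

View pics/top0.png

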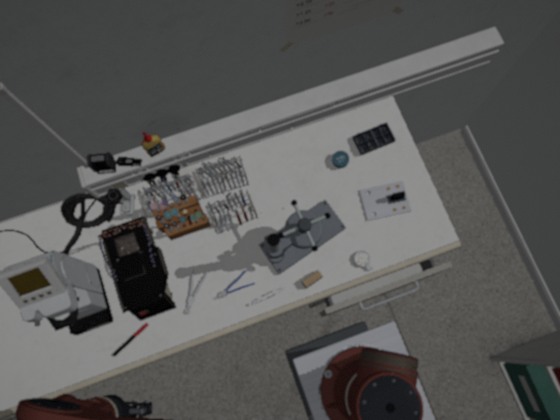

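View pics/scene0.png

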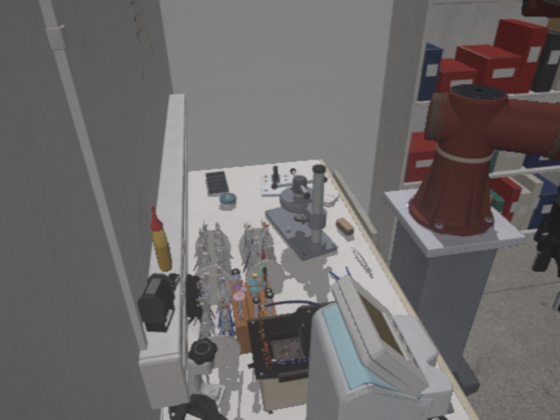

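The top view shows the jig at about (303,237), with its column at lower left (275,240), the template at (385,200) and the tin at (340,159). I'll enlarge that region.

```bash
cat > h.py <<'E'
import pickle,numpy as np,cv2
def load(n): return pickle.load(open(n+".pkl","rb"))
def proj(f,P):
    P=np.atleast_2d(P); c=P@f["camera_from_world"][:3,:3].T+f["camera_from_world"][:3,3]
    p=(c*[1,-1,-1])@f["mtx"].T; return p[:,:2]/p[:,2:]
def ray(f,uv,z):
    M=f["camera_from_world"];R=M[:3,:3];o=-R.T@M[:3,3]
    d=R.T@((np.linalg.inv(f["mtx"])@[uv[0],uv[1],1])*[1,-1,-1])
    return o+d*(z-o[2])/d[2]
def crop(f,x,y,w,h,s,name):
    im=cv2.resize(f["img"][y:y+h,x:x+w,::-1],None,fx=s,fy=s,interpolation=cv2.INTER_CUBIC)
    im=np.clip(im.astype(float)*1.6,0,255).astype(np.uint8)
    for i in range(0,w,10):cv2.line(im,(i*s,0),(i*s,8 if i%50 else 16),(0,0,255),1)
    for i in range(0,h,10):cv2.line(im,(0,i*s),(8 if i%50 else 16,i*s),(0,0,255),1)
    cv2.imwrite(f"pics/{name}.png",im)
E
python3 -c "
from h import *
f=load('top');crop(f,250,140,190,140,4,'tc')
f=load('scene');crop(f,190,150,160,115,5,'sc')"
```

```text
(no output)
```

View pics/tc.png

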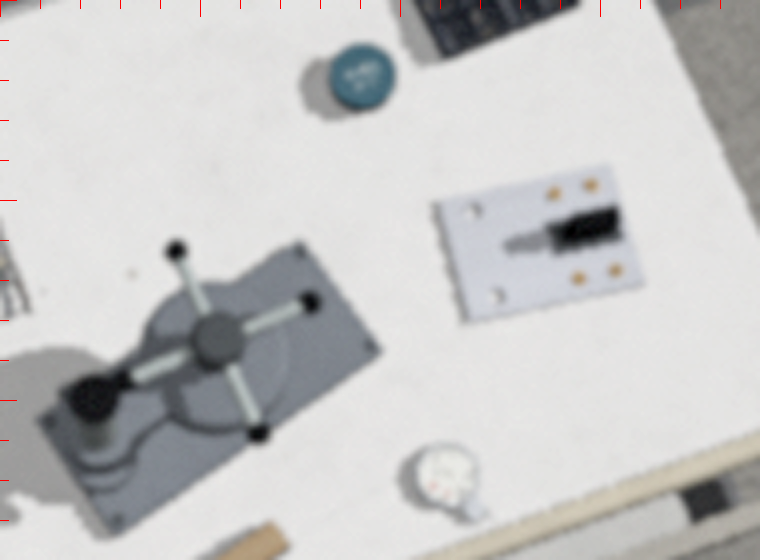

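View pics/sc.png

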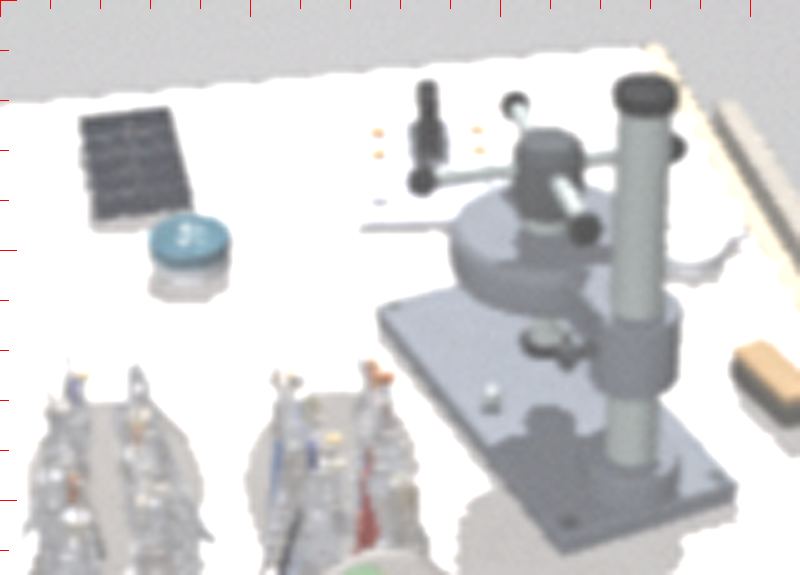

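```bash
python3 - <<'E'
from h import *
f=load('top')
g=lambda u,v,z:ray(f,(250+u/4,140+v/4),z)
bed=np.array([g(*p,.015) for p in[(300,242),(382,352),(112,537),(38,420)]])
tp=np.array([g(*p,.006) for p in[(432,203),(465,325),(645,285),(608,163)]])
st=np.array([g(*p,.162) for p in[(176,250),(310,301),(259,432),(122,380)]])
hub=g(218,338,.178)
np.set_printoptions(precision=4,suppress=True)
def fit(local,w):
    l=local-local.mean(0);c=w[:,:2].mean(0);q=w[:,:2]-c
    a=np.arctan2((l[:,0]*q[:,1]-l[:,1]*q[:,0]).sum(),(l*q).sum())
    R=np.array([[np.cos(a),-np.sin(a)],[np.sin(a),np.cos(a)]])
    o=c-R@local.mean(0);return o,a,np.abs(w[:,:2]-o-local@R.T).max()
# bed: local order: front-right(image up)...: front is image right. jig x -> image lower-left; y left of it
o,a,r=fit(np.array([[-.125,-.055],[-.125,.055],[.125,.055],[.125,-.055]]),bed);print("jig",o,np.degrees(a),r)
o2,a2,r2=fit(np.array([[.07,-.05],[.07,.05],[-.07,.05],[-.07,-.05]]),tp);print("tpl",o2,np.degrees(a2),r2)
print("star",st.mean(0),hub,[np.degrees(np.arctan2(*(p-st.mean(0))[[1,0]])) for p in st],np.linalg.norm(st-st.mean(0),axis=1))
print("holes",g(474,210,.006),g(498,296,.006), "grip top",g(590,221,.048))
print("tin",g(362,77,.022)); print("frontstuff",g(445,475,.0))
for n in("top","scene"):
  F=load(n); print(n,proj(F,[[*o,.162],[*o,.178]]))
  print(proj(F,[list(o+np.array([[np.cos(a),-np.sin(a)],[np.sin(a),np.cos(a)]])@c)+[.015] for c in [[-.125,-.055],[-.125,.055],[.125,.055],[.125,-.055]]]))
E
```

```text
jig [0.475  0.0073] 104.24893120808817 0.004402469811956411
tpl [ 0.494  -0.2722] 82.68702637785857 0.001756309606689349
star [0.4777 0.0057 0.162 ] [0.4756 0.0062 0.178 ] [np.float64(3.1152610662635127), np.float64(-87.06957984432134), np.float64(-176.500664880148), np.float64(92.98909498107881)] [0.07   0.0704 0.0699 0.0709]
holes [ 0.536  -0.2364  0.006 ] [ 0.466  -0.2273  0.006 ] grip top [ 0.4887 -0.3044  0.048 ]
tin [ 0.6632 -0.1917  0.022 ]
frontstuff [ 0.3522 -0.1373  0.    ]
top [[304.0045 226.1074]
 [304.2116 224.8377]]
[[325.2817 199.6211]
 [346.3653 228.3684]
 [278.4424 274.9466]
 [257.8978 244.8678]]
scene [[299.7613 183.1525]
 [299.8288 177.9436]]
[[264.6771 210.8257]
 [296.7886 202.4759]
 [338.2829 246.6065]
 [302.0817 257.9542]]
```

```bash
cat > fit.py <<'E'
from h import *
from scipy.optimize import least_squares
np.set_printoptions(precision=4,suppress=True)
T,S=load('top'),load('scene')
tc=lambda u,v:(250+u/4,140+v/4); sc=lambda u,v:(190+u/5,150+v/5)
def W(o,a,l): c,s=np.cos(a),np.sin(a); return [o[0]+c*l[0]-s*l[1],o[1]+s*l[0]+c*l[1],l[2]]
sp=lambda k,st:[.07*np.cos(k*np.pi/2-st),.07*np.sin(k*np.pi/2-st),.162]
jobs=lambda st:[(T,tc(300,242),[-.125,-.055,.015]),(T,tc(382,352),[-.125,.055,.015]),(T,tc(112,537),[.125,.055,.015]),(T,tc(38,420),[.125,-.055,.015]),
 (S,sc(380,312),[-.125,-.055,.015]),(S,sc(735,487),[.125,.055,.015]),(S,sc(563,543),[.125,-.055,.015]),
 (T,tc(176,250),sp(3,st)),(T,tc(310,301),sp(2,st)),(T,tc(259,432),sp(1,st)),(T,tc(122,380),sp(0,st)),(T,tc(218,338),[0,0,.178]),(T,tc(93,398),[.1,0,.256]),
 (S,sc(423,180),sp(3,st)),(S,sc(515,105),sp(2,st)),(S,sc(673,147),sp(1,st)),(S,sc(585,228),sp(0,st)),(S,sc(645,93),[.1,0,.256]),(S,sc(490,400),[0,-.035,.018])]
def res(p):
    return np.array([(proj(F,[W(p[:2],p[2],l)])[0]-uv) for F,uv,l in jobs(p[3])])
r=least_squares(lambda p:res(p).ravel(),[.476,.007,1.82,.2],loss='soft_l1',f_scale=.7)
print("jig",r.x,np.degrees(r.x[2]));print(res(r.x))
tj=[(T,tc(432,203),[.07,-.05,.006]),(T,tc(465,325),[.07,.05,.006]),(T,tc(645,285),[-.07,.05,.006]),(T,tc(608,163),[-.07,-.05,.006]),
 (T,tc(474,210),[.045,-.035,.006]),(T,tc(498,296),[.045,.035,.006]),(S,sc(380,202),[.045,-.035,.006]),(S,sc(362,226),[.07,-.05,.006]),(S,sc(428,86),[-.035,0,.048])]
rt=lambda p:np.array([(proj(F,[W(p[:2],p[2],l)])[0]-uv) for F,uv,l in tj])
t=least_squares(lambda p:rt(p).ravel(),[.494,-.272,1.44],loss='soft_l1',f_scale=.7)
print("tpl",t.x,np.degrees(t.x[2]));print(rt(t.x)); print("grip",W(t.x[:2],t.x[2],[-.035,0,.027]))
print("home tpl",W(r.x[:2],r.x[2],[-.045,0,.015]),"home grip",W(r.x[:2],r.x[2],[-.08,0,.042]))
E
python3 fit.py
```

```text
jig [0.4757 0.0069 1.8189 0.1957] 104.21383727759161
[[ 0.3303 -1.0955]
 [ 0.8944  0.1576]
 [ 0.4505  0.4336]
 [-1.5731 -0.4   ]
 [-1.5341 -1.6216]
 [ 0.9929 -0.8253]
 [-0.8261 -0.695 ]
 [-0.106   0.7713]
 [-0.2887  0.8337]
 [-0.3369  0.9449]
 [ 0.1417  0.6993]
 [-0.2569  0.0731]
 [-0.0798  0.0562]
 [-0.3988  0.422 ]
 [-0.1976  0.3593]
 [-0.4184  0.4894]
 [-0.1058  0.5149]
 [-0.1944 -1.2017]
 [-0.0125 -0.1902]]
tpl [ 0.4937 -0.2739  1.4431] 82.6859956655294
[[ 0.9138 -0.1994]
 [ 1.1052 -0.2208]
 [-0.0067 -0.1253]
 [ 0.1702  0.1839]
 [-0.5667  0.8315]
 [-0.5784  0.6297]
 [ 0.0787  0.4655]
 [-0.6662 -0.3115]
 [-0.409   1.0605]]
grip [np.float64(0.48925576915264113), np.float64(-0.30864983200490415), 0.027]
home tpl [np.float64(0.4867395884731422), np.float64(-0.03669788206270359), 0.015] home grip [np.float64(0.49533354117065603), np.float64(-0.070626394806897), 0.042]
```

```bash
cat > tgt.py <<'E'
from scipy.spatial.transform import Rotation as R
import numpy as np
def rot(yaw_deg,lean_deg,sgn=-1):
    a,l=np.radians([yaw_deg,lean_deg])
    tx=np.array([np.cos(a),np.sin(a),0]);ty=np.array([-np.sin(a),np.cos(a),0])
    z=np.sin(l)*tx-np.cos(l)*np.array([0,0,1]);y=sgn*ty
    return R.from_matrix(np.c_[np.cross(y,z),y,z])
def tell(pos,Rt):
    from plant import bot
    s=bot.get_state();d=(Rt*R.from_quat(s["ee_rot"]).inv()).as_rotvec()
    print("turn",d.round(4),np.degrees(np.linalg.norm(d)).round(2),"shift",(np.array(pos)-s["tcp_pos"]).round(4),"tcp",s["tcp_pos"].round(4),"F",s["force"].round(1),"q",s["joint_positions"].round(2),"t",s["time_s"])
def tcp(gp,Rt): return np.array(gp)+.019*Rt.as_matrix()[:,2]
E
python3 - <<'E'
from tgt import *
Rt=rot(82.69,40);print(Rt.as_matrix().round(3));p=tcp([.4893,-.3086,.033],Rt);print(p);tell(p,Rt)
tell(p,rot(82.69,0))
E
python3 -m handwheel '[[0,0,0,0.02,0,0.04,0],[0,0,0,0.04,-0.03,0.04,0],[0,0,0,0.045,-0.04,0.03,0],[0,0,0,0.045,-0.04,0.02,0],[0,0,0,0.04,-0.045,0,0],[0,0,0,0.03,-0.05,0,0]]'
```

```text
[[ 0.097  0.992  0.082]
 [ 0.76  -0.127  0.638]
 [ 0.643 -0.    -0.766]]
[ 0.49085395 -0.2964863   0.01844516]
turn [ 0.6406  0.3964 -1.3074] 86.45 shift [ 0.2956 -0.8635 -0.2122] tcp [0.1953 0.567  0.2306] F [ 0.6  0.2 -0.3] q [ 1.02  0.1   0.1   1.56 -0.    1.35] t 0.1
turn [ 5.0000e-04 -1.2000e-03 -1.3666e+00] 78.3 shift [ 0.2956 -0.8635 -0.2122] tcp [0.1953 0.567  0.2306] F [ 0.6  0.2 -0.3] q [ 1.02  0.1   0.1   1.56 -0.    1.35] t 0.1
time_s: 0.85
tcp_pos: [0.412, 0.3649, 0.3575]
ee_rot: [0.165, 0.986, -0.0, -0.0]
force: [1.0, -0.1, -0.4]
finger_gap: 1.003
grip_force: 0.0
```

```bash
python3 -m handwheel '[[0.0534,0.033,-0.109,0.006,-0.06,0,0],[0.0534,0.033,-0.109,0.006,-0.06,0,0],[0.0534,0.033,-0.109,0.006,-0.06,0,0],[0.0534,0.033,-0.109,0.006,-0.06,0,0],[0.0534,0.033,-0.109,0.006,-0.06,0,0],[0.0534,0.033,-0.109,0.006,-0.06,0,0],[0.0534,0.033,-0.109,0.006,-0.06,0,0],[0.0534,0.033,-0.109,0.006,-0.06,0,0],[0.0534,0.033,-0.109,0.006,-0.06,0,0],[0.0534,0.033,-0.109,0.006,-0.06,0,0],[0.0534,0.033,-0.109,0.006,-0.06,0,0],[0.0534,0.033,-0.109,0.006,-0.06,0,0]]'
python3 - <<'E'
from tgt import *
Rt=rot(82.69,40);p=tcp([.4893,-.3086,.033],Rt)-.1*Rt.as_matrix()[:,2];tell(p,Rt)
E
```

```text
time_s: 2.35
tcp_pos: [0.4791, -0.3272, 0.2925]
ee_rot: [0.722, 0.619, 0.248, -0.184]
force: [0.7, -0.2, 0.7]
finger_gap: 1.001
grip_force: 0.0
turn [0.0775 0.0312 0.0402] 5.31 shift [ 0.0035 -0.033  -0.1974] tcp [ 0.4791 -0.3272  0.2925] F [ 0.7 -0.2  0.7] q [-1.05  0.53  0.58  2.11  0.41  0.57] t 2.35
```

```bash
python3 -m handwheel '[[0.01,0.005,0.005,0,-0.006,-0.045,0],[0.015,0.006,0.007,0,-0.006,-0.045,0],[0.02,0.006,0.01,0,-0.006,-0.04,0],[0.02,0.006,0.01,0.0035,-0.006,-0.035,0],[0.0125,0.008,0.008,0,-0.009,-0.03,0],[0,0,0,0,0,0,0]]'
python3 - <<'E'
from tgt import *
Rt=rot(82.69,40);p=tcp([.4893,-.3086,.033],Rt)-.1*Rt.as_matrix()[:,2];tell(p,Rt)
E
```

```text
time_s: 3.1
tcp_pos: [0.482, -0.3574, 0.0957]
ee_rot: [0.704, 0.622, 0.257, -0.228]
force: [-0.1, -0.2, 0.4]
finger_gap: 1.001
grip_force: 0.0
turn [-0.0029 -0.0012 -0.0038] 0.28 shift [ 0.0007 -0.0028 -0.0007] tcp [ 0.482  -0.3574  0.0957] F [-0.1 -0.2  0.4] q [-1.06  0.79  0.54  1.92  0.39  0.51] t 3.1
```

```bash
python3 -m handwheel '[[-0.003,-0.001,-0.004,0.003,0.019,-0.026,0],[0,0,0,0.003,0.021,-0.026,0],[0,0,0,0.003,0.021,-0.0253,0],[0,0,0,0,0,0,0]]'
python3 - <<'E'
from tgt import *
Rt=rot(82.69,40);p=tcp([.4893,-.3086,.033],Rt);tell(p,Rt)
from plant import grab_frame
from h import *
for n,b in(("top",(330,150,100,75)),("scene",(220,140,100,75))):
    f=grab_frame(n);pickle.dump(f,open(n+"1.pkl","wb"));crop(f,*b,5,n+"1")
import cv2
cv2.imwrite("pics/g1.png",np.vstack([cv2.imread("pics/top1.png")[:300],cv2.imread("pics/scene1.png")[:300]]))
E
```

```text
time_s: 3.6
tcp_pos: [0.4916, -0.2954, 0.0217]
ee_rot: [0.705, 0.622, 0.256, -0.225]
force: [-0.4, -0.3, 0.1]
finger_gap: 0.994
grip_force: 0.0
turn [ 0.003   0.0015 -0.0017] 0.22 shift [-0.0007 -0.0011 -0.0033] tcp [ 0.4916 -0.2954  0.0217] F [-0.4 -0.3  0.1] q [-1.    0.7   0.28  1.72  0.42  0.57] t 3.6
```

View pics/g1.png

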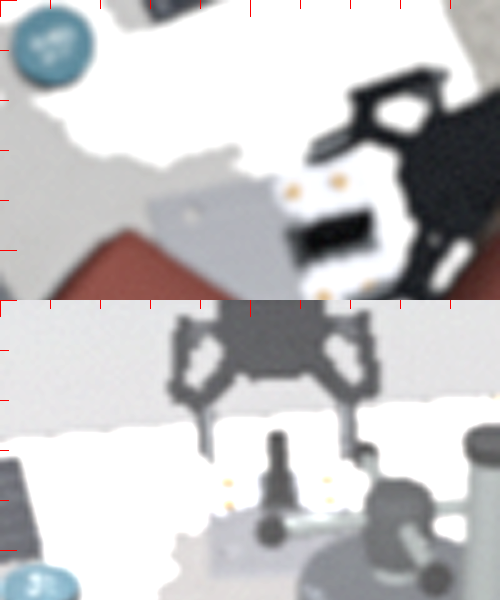

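The fingers straddle the grip evenly: in the scene crop they stand at 208 and 348, with the grip at 277. Lowering a little and closing.

```bash
python3 -m handwheel '[[0.003,0.0015,-0.002,-0.0007,-0.001,-0.003,0],[0,0,0,0,0,0,255],[0,0,0,0,0,0,255],[0,0,0,0,0,0,255],[0,0,0,0,0,0,255],[0,0,0,0,0,0,255],[0,0,0,0,0,0,255],[0,0,0,0,0,0,255],[0,0,0,0,0,0,255]]'
python3 - <<'E'
from tgt import *
Rt=rot(82.69,40);p=tcp([.4893,-.3086,.033],Rt);tell(p,Rt)
E
```

```text
time_s: 4.82
tcp_pos: [0.4912, -0.2985, 0.0186]
ee_rot: [0.706, 0.62, 0.257, -0.225]
force: [1.4, -2.4, 1.4]
finger_gap: 0.176
grip_force: 59.0
turn [0.002  0.0013 0.002 ] 0.18 shift [-0.0004  0.0021 -0.0002] tcp [ 0.4912 -0.2985  0.0186] F [ 1.4 -2.4  1.4] q [-1.    0.71  0.28  1.72  0.42  0.57] t 4.825
```

```bash
python3 - <<'E'
from tgt import *
Rt=rot(104.21,40);x=np.array([-.2455,.9694,0]);p=tcp(np.array([.4953,-.0706,.033+.035])-.15*x,Rt);tell(p,Rt)
E
python3 -m handwheel '[[0,0,0,0,0,0.02,255],[0,0,0,0,0,0.02,255],[0.003,0.002,0.095,0.008,0.024,0,255],[0,0,0.095,0.009,0.024,0,255],[0,0,0.095,0.01,0.024,0,255],[0,0,0.092,0.01,0.023,-0.005,255],[0,0,0,0,0,0,255]]'
python3 - <<'E'
from tgt import *
Rt=rot(104.21,40);x=np.array([-.2455,.9694,0]);p=tcp(np.array([.4953,-.0706,.033+.035])-.15*x,Rt);tell(p,Rt)
from plant import grab_frame
from h import *
for n,b in(("top",(310,140,120,80)),("scene",(220,140,120,80))):
    f=grab_frame(n);pickle.dump(f,open(n+"2.pkl","wb"));crop(f,*b,5,n+"2")
import cv2
cv2.imwrite("pics/g2.png",np.vstack([cv2.imread("pics/top2.png")[:300],cv2.imread("pics/scene2.png")[:300]]))
E
```

```text
turn [0.0018 0.0017 0.3775] 21.63 shift [0.0379 0.0944 0.0348] tcp [ 0.4912 -0.2985  0.0186] F [ 1.4 -2.4  1.4] q [-1.    0.71  0.28  1.72  0.42  0.57] t 4.825
time_s: 5.7
tcp_pos: [0.5291, -0.2013, 0.0543]
ee_rot: [0.576, 0.742, 0.21, -0.271]
force: [-0.4, 0.0, -2.2]
finger_gap: 0.176
grip_force: 58.9
turn [-0.0011 -0.001  -0.0038] 0.23 shift [ 0.     -0.0029 -0.0008] tcp [ 0.5291 -0.2013  0.0543] F [-0.4  0.  -2.2] q [-0.78  0.76  0.42  1.86  0.34  0.43] t 5.7
```

View pics/g2.png

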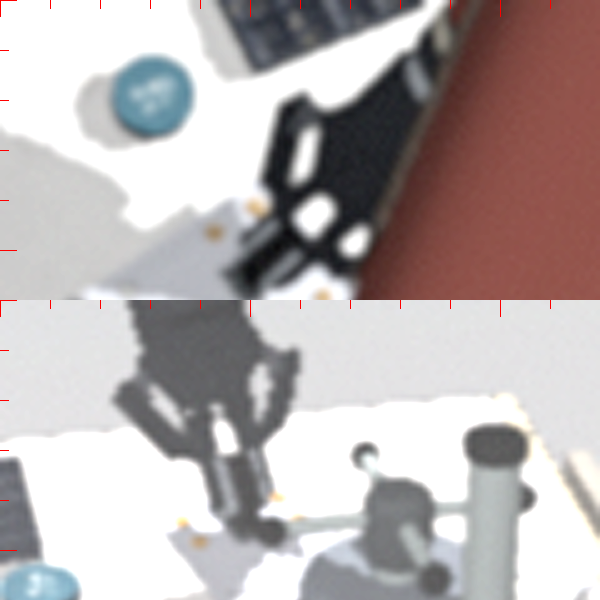

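The template is held level and the tin is well clear. I need a wider crop to measure its pose in the hand.

```bash
python3 - <<'E'
from h import *
crop(load('top2'),305,160,100,75,8,'t3')
E
```

```text
(no output)
```

View pics/t3.png

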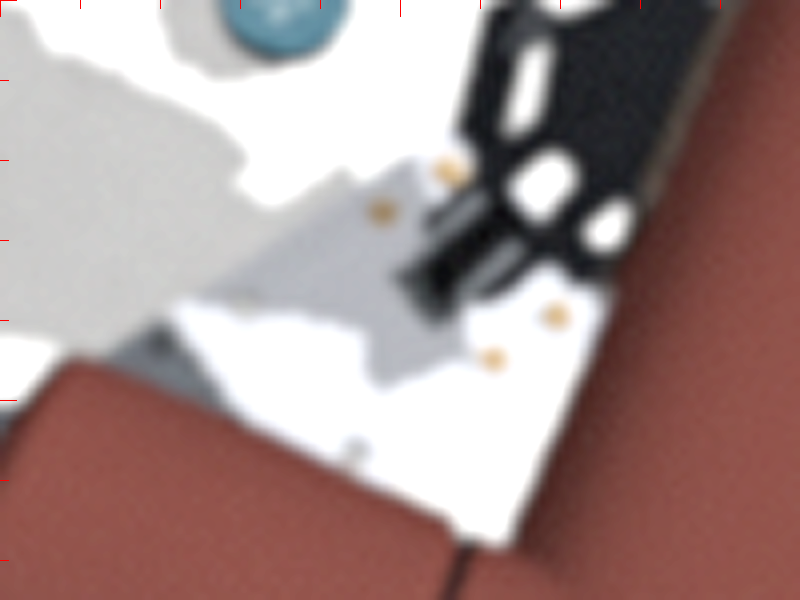

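```bash
python3 - <<'E'
from h import *; from tgt import *
from scipy.optimize import least_squares
T=load('top');t=[.4937,-.2739,1.4431]
c,s=np.cos(t[2]),np.sin(t[2])
loc=lambda u,v,z:np.array([[c,s],[-s,c]])@(ray(T,(250+u/4,140+v/4),z)[:2]-t[:2])
B=[loc(*p,.006) for p in[(590,185),(553,193),(578,278),(615,270)]]
H=[loc(474,210,.006),loc(498,296,.006)]
print(np.round(B,4),np.round(H,4))
f=load('top2');g=lambda u,v:(305+u/8,160+v/8)
L=np.array(B+H+[[.07,-.05]]);uv=np.array([g(450,171),g(381,211),g(493,359),g(556,316),g(245,297),g(357,450),g(170,302)])
for Lx,m in((L,"measured"),(np.array(B+[[.045,-.035],[.045,.035],[.07,-.05]]),"nominal")):
  def res(p):
    a=p[2];Rm=np.array([[np.cos(a),-np.sin(a)],[np.sin(a),np.cos(a)]])
    return proj(f,np.c_[Lx@Rm.T+p[:2],np.full(len(Lx),.0417)])-uv
  r=least_squares(lambda p:res(p).ravel(),[.52,-.18,1.82],loss='soft_l1',f_scale=.5);print(m,r.x,np.degrees(r.x[2]));print(res(r.x).round(2))
  a=r.x[2];gr=r.x[:2]-.035*np.array([np.cos(a),np.sin(a)]);print("grip",gr)
from plant import bot
s=bot.get_state();Rm=R.from_quat(s["ee_rot"]).as_matrix();print("grasp pt",s["tcp_pos"]-.019*Rm[:,2],"tool y yaw",np.degrees(np.arctan2(-Rm[0,1]*-1,Rm[1,1]*-1)),Rm[:,1])
E
```

```text
[[-0.051  -0.0366]
 [-0.0211 -0.0368]
 [-0.0212  0.0335]
 [-0.0508  0.0337]] [[ 0.0425 -0.0372]
 [ 0.0427  0.0335]]
measured [ 0.52246296 -0.17865221  1.798221  ] 103.03047364963348
[[-0.08 -0.24]
 [ 0.51 -0.15]
 [-0.06 -0.07]
 [ 0.07  0.19]
 [ 0.26 -0.  ]
 [-0.39 -0.17]
 [-0.22  0.77]]
grip [ 0.53035438 -0.21275097]
nominal [ 0.52329609 -0.17909051  1.78823646] 102.45840198261536
[[ 0.14 -0.46]
 [ 0.67 -0.45]
 [-0.08 -0.26]
 [ 0.1   0.09]
 [ 0.05  0.54]
 [-0.87  0.29]
 [-0.18  0.2 ]]
grip [ 0.53084667 -0.21326636]
grasp pt [ 0.5313919  -0.21531354  0.06889289] tool y yaw 104.18934268614773 [ 9.69490696e-01  2.45126993e-01 -7.40370835e-04]
```

```bash
cat > goal.py <<'E'
from tgt import *
import sys
back,lat,z,yaw=map(float,sys.argv[1:5])
x=np.array([-.2455,.9694,0]);y=np.array([-.9694,-.2455,0])
Rt=rot(yaw,40);tell(tcp(np.array([.4757,.0069,.0332+z])-(.08+back)*x+lat*y,Rt),Rt)
E
python3 goal.py .04 .001 .030 104.8
python3 goal.py .00 .001 .030 104.8
```

```text
turn [-0.0002 -0.0008  0.0107] 0.61 shift [-0.0273  0.1056 -0.0057] tcp [ 0.5284 -0.2035  0.0543] F [-1.2 -0.4 -3.4] q [-0.78  0.76  0.42  1.85  0.34  0.43] t 5.8
turn [-0.0002 -0.0008  0.0107] 0.61 shift [-0.0371  0.1444 -0.0057] tcp [ 0.5284 -0.2035  0.0543] F [-1.2 -0.4 -3.4] q [-0.78  0.76  0.42  1.85  0.34  0.43] t 5.8
```

```bash
python3 -m handwheel '[[0,0,0.0107,-0.007,0.027,-0.002,255],[0,0,0,-0.007,0.027,-0.002,255],[0,0,0,-0.007,0.027,-0.0017,255],[0,0,0,-0.0063,0.0246,0,255],[0,0,0,0,0,0,255],[0,0,0,0,0,0,255]]'
python3 goal.py .04 .001 .030 104.8
python3 - <<'E'
from plant import grab_frame
from h import *
n="scene";f=grab_frame(n);pickle.dump(f,open(n+"3.pkl","wb"));crop(f,240,160,100,75,8,"s3")
E
```

```text
time_s: 6.55
tcp_pos: [0.501, -0.0991, 0.0483]
ee_rot: [0.574, 0.744, 0.209, -0.271]
force: [0.1, -0.4, -2.3]
finger_gap: 0.182
grip_force: 59.1
turn [ 0.     -0.0004  0.0015] 0.09 shift [0.     0.0012 0.0004] tcp [ 0.501  -0.0991  0.0483] F [ 0.1 -0.4 -2.3] q [-0.69  0.52  0.08  1.73  0.38  0.5 ] t 6.55
```

View pics/s3.png

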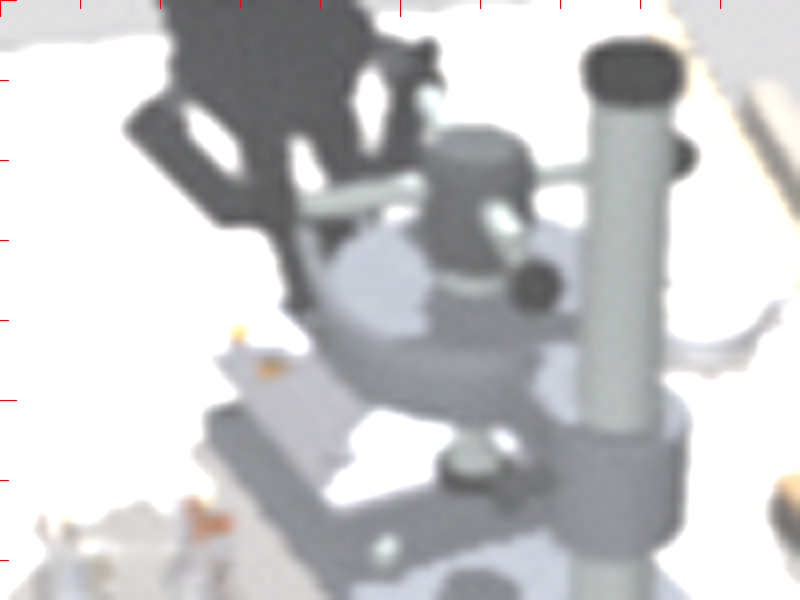

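```bash
python3 - <<'E'
from h import *
S=load('scene3');a=np.radians(104.21);b=np.radians(104.8)
def W(o,a,l): c,s=np.cos(a),np.sin(a); return [o[0]+c*l[0]-s*l[1],o[1]+s*l[0]+c*l[1],l[2]]
from plant import bot
from tgt import *
s=bot.get_state();Rm=R.from_quat(s["ee_rot"]).as_matrix();gp=s["tcp_pos"]-.019*Rm[:,2];zb=gp[2]-.0332;print(s["tcp_pos"],zb)
o=[.4757,.0069]
P=dict(pinR=W(o,a,[0,-.035,.024]),pinRfoot=W(o,a,[0,-.035,.015]),holeR=W(gp,b,[.08,-.035,zb+.006]),cornR=W(gp,b,[.105,-.05,zb+.006]),cornRlow=W(gp,b,[.105,-.05,zb]),but=W(gp,b,[.015,-.035,zb+.006]),but2=W(gp,b,[-.015,-.035,zb+.006]),bedFR=W(o,a,[-.125,-.055,.015]),ball=W(o,a,[.07*np.cos(.196),-.07*np.sin(.196),.162]))
for k,v in P.items(): print(k,((proj(S,[v])[0]-[240,160])*8).round(0))
im=S["img"][205:228,275:310].astype(int).sum(2)//3;print(im[:, :24])
E
```

```text
[ 0.50110454 -0.09913941  0.04812355] 0.029475423054345827
pinR [384. 545.]
pinRfoot [384. 565.]
holeR [340. 458.]
cornR [333. 504.]
cornRlow [333. 518.]
but [266. 372.]
but2 [234. 335.]
bedFR [196. 406.]
ball [535. 289.]
[[105 117 122 122 117 107  96  89  89  89  90  94  95  95  98  98  98  99
  101 100 101 100 101 101]
 [109 117 121 122 123 118 105  94  90  90  91  92  92  94  95  95  96  97
   99  98  99 100  99 100]
 [120 123 123 124 123 122 114 102  93  90  90  93  91  93  94  94  93  94
   94  96  96  95  96  96]
 [122 123 125 123 123 122 121 117 107  95  91  91  92  93  93  93  94  93
   92  93  94  95  94  92]
 [122 121 124 124 123 121 123 123 117 105  94  92  91  91  93  92  93  91
   93  94  94  93  93  93]
 [121 122 121 123 122 122 123 123 122 117 109 103 106 101  94  91  90  91
   90  91  93  91  91  90]
 [122 121 122 122 123 123 122 122 122 122 122 140 158 150 131 118 102  95
   90  89  88  91  92  90]
 [122 122 122 121 122 124 123 121 121 125 148 182 201 203 197 180 153 138
  129 118 111 101  91  89]
 [121 122 121 122 122 123 122 121 124 147 184 206 212 213 214 211 203 
[... 745 characters left out ...]
89  91  93 107 141 178 201 206 203 196 182 169 152 137 126 119 109
  104  92  81  73  68  68]
 [ 92  89  89  91  95 120 154 175 172 159 146 132 122 115 104 100  96  93
   91  89  88  85  85  84]
 [ 92  90  90  89  91  99 117 129 126 118 109 101  97  94  92  90  88  89
   89  90  89  89  90  90]
 [ 91  92  91  91  89  92  99 102 102  96  92  91  90  89  88  88  89  88
   89  88  90  88  88  88]
 [ 92  91  92  89  89  89  93  91  91  88  88  88  89  88  89  89  87  89
   90  89  89  88  88  88]
 [100  91  91  91  91  90  90  88  89  89  88  89  94 100  95  90  89  89
   89  90  88  88  89  88]
 [111  95  91  92  90  90  90  89  91  89  90  93 113 132 115  94  88  89
   90  88  87  88  88  89]]
```

```bash
python3 -m handwheel '[[0,0,0.015,-0.0049,0.0194,0,255],[0,0,0,-0.0049,0.0194,0,255],[0,0,0,0,0,0,255],[0,0,0,0,0,-0.003,255],[0,0,0,0,0,-0.003,255],[0,0,0,0,0,0,255]]'
python3 goal.py 0 .001 .015 105.6
python3 -m handwheel '[[0,0,0,0,0,-0.002,255],[0,0,0,0,0,-0.002,255],[0,0,0,0,0,0,255]]'
python3 goal.py 0 .001 .015 105.6
```

```text
time_s: 7.35
tcp_pos: [0.4914, -0.0596, 0.0417]
ee_rot: [0.568, 0.748, 0.207, -0.273]
force: [1.2, -1.7, -1.0]
finger_gap: 0.182
grip_force: 59.6
turn [-0.0009 -0.0008 -0.    ] 0.07 shift [-0.0003  0.0004 -0.0081] tcp [ 0.4914 -0.0596  0.0417] F [ 1.2 -1.7 -1. ] q [-0.65  0.46 -0.01  1.69  0.4   0.53] t 7.35
time_s: 7.72
tcp_pos: [0.4921, -0.0597, 0.039]
ee_rot: [0.568, 0.748, 0.207, -0.272]
force: [2.9, -4.6, 7.0]
finger_gap: 0.182
grip_force: 60.9
turn [-0.0006  0.001   0.0003] 0.07 shift [-0.001   0.0005 -0.0053] tcp [ 0.4921 -0.0597  0.039 ] F [ 2.9 -4.6  7. ] q [-0.65  0.46 -0.01  1.68  0.4   0.53] t 7.725
```

```bash
python3 -m handwheel '[[0,0,0,0.0004,-0.001,0,255],[0,0,0,0,0,-0.001,255],[0,0,0,0,0,0,255]]'
python3 goal.py 0 .001 .015 105.6
python3 -m handwheel '[[0,0,0,0.0002,-0.0008,-0.001,255],[0,0,0,0,0,-0.001,255],[0,0,0,0,0,0,255]]'
python3 goal.py 0 .001 .015 105.6;python3 -c "
from plant import bot;print(bot.get_state()['moment'])"
```

```text
time_s: 8.1
tcp_pos: [0.4923, -0.06, 0.0381]
ee_rot: [0.568, 0.748, 0.208, -0.273]
force: [3.1, -2.2, 8.0]
finger_gap: 0.181
grip_force: 60.7
turn [-0.0017  0.0005  0.0003] 0.11 shift [-0.0013  0.0009 -0.0045] tcp [ 0.4923 -0.06    0.0381] F [ 3.1 -2.2  8. ] q [-0.65  0.47 -0.01  1.68  0.4   0.53] t 8.1
time_s: 8.48
tcp_pos: [0.4926, -0.0609, 0.0359]
ee_rot: [0.568, 0.748, 0.208, -0.273]
force: [2.9, -1.6, 7.2]
finger_gap: 0.179
grip_force: 60.4
turn [-0.0014  0.0007  0.0003] 0.09 shift [-0.0015  0.0018 -0.0023] tcp [ 0.4926 -0.0609  0.0359] F [ 2.9 -1.6  7.2] q [-0.65  0.47 -0.01  1.68  0.4   0.53] t 8.475
[ 0.5809004  -0.38053022 -0.59228273]
```

```bash
python3 -m handwheel '[[0,0,0,0.0008,-0.0003,-0.001,255],[0,0,0,0,0,-0.001,255],[0,0,0,0,0,0,255]]'
python3 goal.py 0 .001 .015 105.6
python3 -m handwheel '[[0,0,0,0,0,-0.0015,255],[0,0,0,0,0,0,255]]'
python3 goal.py 0 .001 .015 105.6
python3 - <<'E'
from plant import grab_frame
from h import *
n="scene";f=grab_frame(n);pickle.dump(f,open(n+"4.pkl","wb"));crop(f,250,185,90,67,8,"s4")
E
```

```text
time_s: 8.85
tcp_pos: [0.4932, -0.061, 0.0351]
ee_rot: [0.568, 0.748, 0.208, -0.273]
force: [-0.5, -2.0, 17.9]
finger_gap: 0.184
grip_force: 61.7
turn [-0.0023 -0.0002  0.0007] 0.14 shift [-0.0021  0.0019 -0.0015] tcp [ 0.4932 -0.061   0.0351] F [-0.5 -2.  17.9] q [-0.65  0.47 -0.01  1.68  0.4   0.53] t 8.85
time_s: 9.1
tcp_pos: [0.4933, -0.0602, 0.0341]
ee_rot: [0.568, 0.748, 0.208, -0.273]
force: [0.1, 5.3, 20.3]
finger_gap: 0.179
grip_force: 61.4
turn [-0.0035 -0.0002  0.0008] 0.21 shift [-0.0022  0.0011 -0.0004] tcp [ 0.4933 -0.0602  0.0341] F [ 0.1  5.3 20.3] q [-0.65  0.47 -0.01  1.68  0.4   0.53] t 9.1
```

View pics/s4.png

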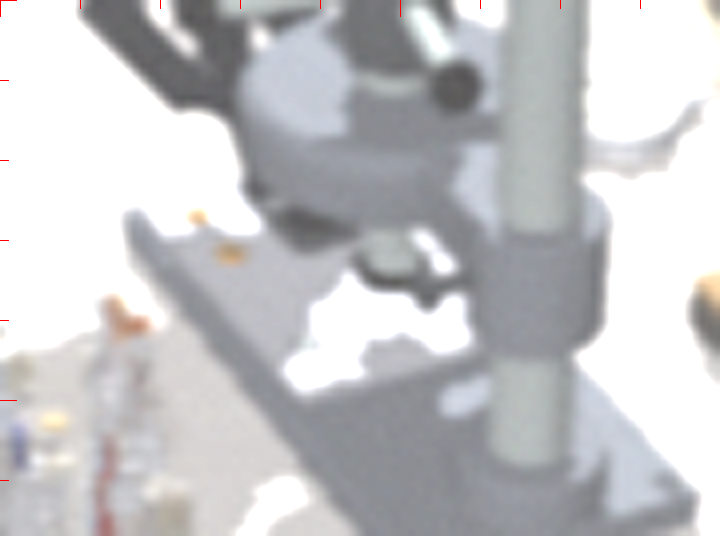

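```bash
python3 - <<'E'
from h import *
S=load('scene4');a=np.radians(104.21)
def W(o,a,l): c,s=np.cos(a),np.sin(a); return [o[0]+c*l[0]-s*l[1],o[1]+s*l[0]+c*l[1],l[2]]
for l in([.025,-.05,.021],[.025,-.05,.015],[.025,.05,.021],[-.065,-.035,.021],[-.095,-.035,.021],[-.125,-.055,.015],[.125,.055,.015],[0,-.035,.021]):print(l,((proj(S,[W([.4757,.0069],a,l)])[0]-[250,185])*8).round(0))
E
python3 -m handwheel '[[0,0,0,0,0,0.0012,255],[0,0,0,0.0006,-0.003,0,255],[0,0,0,0,0,0,255]]'
python3 -m handwheel '[[0,0,0,-0.0012,0.006,0,255],[0,0,0,0,0,0,255]]'
python3 -m handwheel '[[0,0,0,0.0006,-0.003,0,255],[0,0,0,0,0,0,255]]'
```

```text
[0.025, -0.05, 0.021] [296. 400.]
[0.025, -0.05, 0.015] [296. 414.]
[0.025, 0.05, 0.021] [547. 328.]
[-0.065, -0.035, 0.021] [228. 259.]
[-0.095, -0.035, 0.021] [195. 219.]
[-0.125, -0.055, 0.015] [116. 206.]
[0.125, 0.055, 0.015] [704. 493.]
[0, -0.035, 0.021] [304. 352.]
time_s: 9.52
tcp_pos: [0.4935, -0.0616, 0.0344]
ee_rot: [0.568, 0.747, 0.209, -0.275]
force: [2.7, 13.8, 12.0]
finger_gap: 0.179
grip_force: 60.0
time_s: 9.78
tcp_pos: [0.4935, -0.0597, 0.0338]
ee_rot: [0.568, 0.749, 0.207, -0.271]
force: [4.1, -7.1, 9.2]
finger_gap: 0.178
grip_force: 61.6
time_s: 10.02
tcp_pos: [0.4935, -0.0604, 0.0342]
ee_rot: [0.568, 0.748, 0.208, -0.273]
force: [4.4, 4.6, 10.8]
finger_gap: 0.18
grip_force: 60.7
```

Pins resist motion both ways, and the plate corner is at the predicted seated pixel. Releasing and backing off.

```bash
python3 -m handwheel '[[0,0,0,0,0,0,0],[0,0,0,0,0,0,0],[0,0,0,0,0,0,0],[0,0,0,0,0,0,0],[0,0,0,0,0,0,0],[0,0,0,0.005,-0.0186,0.023,0],[0,0,0,0.0087,-0.031,0.038,0],[0,0,0,0.0087,-0.031,0.038,0],[0,0,0,0.0087,-0.031,0.038,0],[0,0,0,0,0,0,0]]'
python3 - <<'E'
from tgt import *
tell([.5,-.2,.3],rot(104.2,0));tell([.5,-.2,.3],rot(14.2,0))
tell([.5,-.2,.3],rot(14.2,0,1))
from plant import grab_frame
from h import *
ims=[]
for n,b in(("scene",(240,150,120,56+19)),("top",(255,190,120,75))):
    f=grab_frame(n);pickle.dump(f,open(n+"5.pkl","wb"));crop(f,*b,6,n+"5");ims.append(cv2.imread(f"pics/{n}5.png")[-300:] if n=="scene" else cv2.imread(f"pics/{n}5.png")[:300])
cv2.imwrite("pics/g5.png",np.vstack(ims))
E
```

```text
time_s: 11.28
tcp_pos: [0.5248, -0.1754, 0.1718]
ee_rot: [0.569, 0.749, 0.207, -0.271]
force: [-0.5, -0.4, 0.1]
finger_gap: 0.992
grip_force: 0.0
turn [-0.672  -0.1767 -0.0231] 39.84 shift [-0.0248 -0.0246  0.1282] tcp [ 0.5248 -0.1754  0.1718] F [-0.5 -0.4  0.1] q [-0.75  0.63  0.46  2.01  0.34  0.44] t 11.275
turn [-0.6663  0.3888 -1.5244] 97.89 shift [-0.0248 -0.0246  0.1282] tcp [ 0.5248 -0.1754  0.1718] F [-0.5 -0.4  0.1] q [-0.75  0.63  0.46  2.01  0.34  0.44] t 11.275
turn [-0.3863 -0.6621  1.4787] 95.43 shift [-0.0248 -0.0246  0.1282] tcp [ 0.5248 -0.1754  0.1718] F [-0.5 -0.4  0.1] q [-0.75  0.63  0.46  2.01  0.34  0.44] t 11.275
```

View pics/g5.png

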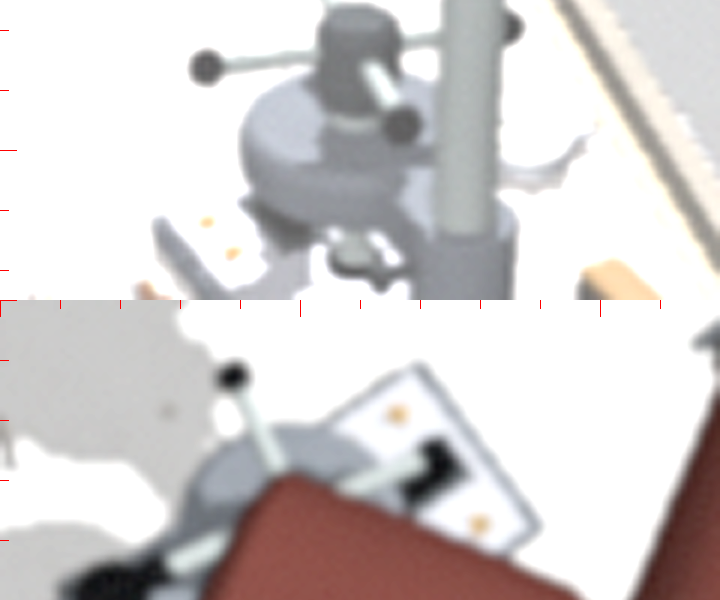

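The scene view shows the template lying on the bed under the head, with the grip at top-image crop (435,470) and the pad centred above it. Next is the star. I'll close the fingers to make a pusher and go upright above the gap between two spokes.

```bash
cat > arc.py <<'E'
from tgt import *
import sys
phi,z=map(float,sys.argv[1:3]);a=np.radians(phi)
tell([.4757+.048*np.cos(a),.0069+.048*np.sin(a),z],rot(phi+70,0))
E
python3 -m handwheel '[[-0.134,-0.035,0.024,0,0,0.03,255],[-0.134,-0.035,0.024,0,0,0.03,255],[-0.134,-0.035,0.024,0,0.02,0.03,255],[-0.134,-0.035,0.024,0,0.04,0,255],[-0.134,-0.035,0.024,0,0.04,0,255],[0,0,0,0,0.04,0,255],[0,0,0,-0.007,0.04,0,255],[0,0,0,-0.006,0.03,0,255],[0,0,0,0,0,0,255]]'
python3 arc.py 42 .148
```

```text
time_s: 12.5
tcp_pos: [0.5091, 0.0399, 0.258]
ee_rot: [0.559, 0.828, -0.019, -0.019]
force: [-0.6, -1.0, -0.6]
finger_gap: 0.001
grip_force: 0.0
turn [ 0.0105 -0.0536  0.0012] 3.13 shift [ 0.0022 -0.0008 -0.11  ] tcp [0.5091 0.0399 0.258 ] F [-0.6 -1.  -0.6] q [-0.17 -0.09 -0.05  1.66 -0.02  1.02] t 12.5
```

```bash
python3 -m handwheel '[[0.0105,-0.0536,0.001,0.001,0,-0.05,255],[0,0,0,0.001,-0.001,-0.04,255],[0,0,0,0,0,-0.02,255],[0,0,0,0,0,0,255]]'
python3 arc.py 42 .148
python3 -c "
import numpy as np
for a in range(42,-120,-9):
  p,q=np.radians([a,a-9]);print(a-9,(48*(np.cos(q)-np.cos(p))).round(1),(48*(np.sin(q)-np.sin(p))).round(1))"
```

```text
time_s: 13.0
tcp_pos: [0.5115, 0.0363, 0.1481]
ee_rot: [0.561, 0.828, -0.0, -0.0]
force: [-0.0, -0.7, 0.4]
finger_gap: 0.0
grip_force: 0.0
turn [-0.     -0.0008  0.0042] 0.25 shift [-0.0002  0.0027 -0.0001] tcp [0.5115 0.0363 0.1481] F [-0.  -0.7  0.4] q [-0.18 -0.16 -0.32  1.42 -0.    1.01] t 13.0
33 4.6 -6.0
24 3.6 -6.6
15 2.5 -7.1
6 1.4 -7.4
-3 0.2 -7.5
-12 -1.0 -7.5
-21 -2.1 -7.2
-30 -3.2 -6.8
-39 -4.3 -6.2
-48 -5.2 -5.5
-57 -6.0 -4.6
-66 -6.6 -3.6
-75 -7.1 -2.5
-84 -7.4 -1.4
-93 -7.5 -0.2
-102 -7.5 1.0
-111 -7.2 2.1
-120 -6.8 3.2
```

```bash
python3 -m handwheel '[[0,0,-0.157,0.0046,-0.006,0,255],[0,0,-0.157,0.0036,-0.0066,0,255],[0,0,-0.157,0.0025,-0.0071,0,255],[0,0,-0.157,0.0014,-0.0074,0,255],[0,0,-0.157,0.0002,-0.0075,0,255],[0,0,-0.157,-0.001,-0.0075,0,255],[0,0,0,0,0,0,255]]'
python3 arc.py -12 .148
python3 -m handwheel '[[0,0,-0.157,-0.0021,-0.0072,0,255],[0,0,-0.157,-0.0032,-0.0068,0,255],[0,0,-0.157,-0.0043,-0.0062,0,255],[0,0,-0.157,-0.0052,-0.0055,0,255],[0,0,0,0,0,0,255]]'
python3 arc.py -48 .148
```

```text
time_s: 13.88
tcp_pos: [0.5247, -0.0061, 0.1512]
ee_rot: [0.875, 0.484, 0.001, 0.002]
force: [0.9, -0.0, 0.9]
finger_gap: 0.002
grip_force: 0.4
turn [0.0022 0.0028 0.003 ] 0.26 shift [-0.0021  0.003  -0.0032] tcp [ 0.5247 -0.0061  0.1512] F [ 0.9 -0.   0.9] q [-0.26 -0.13 -0.28  1.42 -0.    1.87] t 13.875
time_s: 14.5
tcp_pos: [0.5098, -0.0318, 0.1507]
ee_rot: [0.982, 0.191, 0.0, 0.002]
force: [0.9, -1.0, -0.0]
finger_gap: 0.001
grip_force: 0.4
turn [ 0.0029  0.0015 -0.0004] 0.19 shift [-0.0019  0.003  -0.0027] tcp [ 0.5098 -0.0318  0.1507] F [ 0.9 -1.  -0. ] q [-0.32 -0.17 -0.32  1.42 -0.    2.44] t 14.5
```

```bash
cat > star.py <<'E'
from h import *
from plant import grab_frame
def star(fr=None):
    fr=fr or {n:grab_frame(n) for n in("scene","top")}
    o=np.array([.4762,.0067]);a=1.8189;best=[]
    th=np.radians(np.arange(0,90,1.))
    out={}
    for n,f in fr.items():
        g=cv2.GaussianBlur(f["img"].astype(np.float32).mean(2),(0,0),1.2)
        for k in range(4):
            w=a+k*np.pi/2-th
            P=np.c_[o[0]+.07*np.cos(w),o[1]+.07*np.sin(w),np.full(len(w),.162)]
            uv=proj(f,P).astype(np.float32);v=cv2.remap(g,uv[:,:1],uv[:,1:],1)[:,0]
            i=v.argsort()[:3];print(n,k,"star mod pi/2 =",np.radians(i.astype(float)).round(2),v[i].round(0),"world deg",np.degrees(w[i]).round(0)[0])
if __name__=="__main__":
    print("initial");star({"scene":load("scene"),"top":load("top")});print("now");star()
E
python3 star.py
```

```text
initial
scene 0 star mod pi/2 = [0.19 0.21 0.23] [59. 59. 60.] world deg 93.0
scene 1 star mod pi/2 = [0.19 0.17 0.16] [82. 82. 82.] world deg 183.0
scene 2 star mod pi/2 = [1.55 1.2  1.19] [98. 98. 99.] world deg 195.0
scene 3 star mod pi/2 = [0.87 0.86 0.84] [65. 66. 66.] world deg 324.0
top 0 star mod pi/2 = [0.23 0.21 0.24] [22. 23. 23.] world deg 91.0
top 1 star mod pi/2 = [0.21 0.19 0.17] [39. 40. 41.] world deg 182.0
top 2 star mod pi/2 = [0.17 0.16 0.19] [29. 29. 31.] world deg 274.0
top 3 star mod pi/2 = [0.19 0.21 0.17] [49. 50. 52.] world deg 363.0
now
scene 0 star mod pi/2 = [1.47 1.45 1.43] [73. 73. 75.] world deg 20.0
scene 1 star mod pi/2 = [1.52 1.54 1.55] [103. 103. 103.] world deg 107.0
scene 2 star mod pi/2 = [0.   1.2  1.19] [ 89. 101. 101.] world deg 284.0
scene 3 star mod pi/2 = [1.48 1.47 1.5 ] [65. 66. 67.] world deg 289.0
top 0 star mod pi/2 = [1.43 1.45 1.41] [47. 47. 50.] world deg 22.0
top 1 star mod pi/2 = [1.45 0.8  0.82] [31. 32. 32.] world deg 111.0
top 2 star mod pi/2 = [1.55 1.54 1.52] [51. 51. 51.] world deg 195.0
top 3 star mod pi/2 = [0.59 0.61 0.58] [32. 32. 32.] world deg 340.0
```

```bash
python3 -m handwheel '[[0,0,-0.157,-0.0065,-0.004,-0.001,255],[0,0,-0.157,-0.0066,-0.0036,0,255],[0,0,-0.1,-0.0071,-0.0025,0,255],[0,0,0,-0.0074,-0.0014,0,255],[0,0,0,-0.0075,-0.0002,0,255],[0,0,0,0,0,0,255]]'
python3 arc.py -93 .148; python3 star.py | sed -n '/now/,$p'
```

```text
time_s: 15.35
tcp_pos: [0.4745, -0.0433, 0.1492]
ee_rot: [1.0, -0.015, 0.0, 0.001]
force: [2.6, 0.1, 0.9]
finger_gap: -0.002
grip_force: 1.0
turn [ 2.600e-03 -2.000e-04 -3.715e-01] 21.29 shift [-0.0013  0.0023 -0.0012] tcp [ 0.4745 -0.0433  0.1492] F [2.6 0.1 0.9] q [-0.37 -0.28 -0.42  1.43 -0.    2.81] t 15.35
now
scene 0 star mod pi/2 = [0.66 0.65 0.63] [63. 63. 63.] world deg 66.0
scene 1 star mod pi/2 = [0.61 0.59 0.63] [69. 69. 70.] world deg 159.0
scene 2 star mod pi/2 = [0.37 0.38 0.35] [64. 64. 65.] world deg 263.0
scene 3 star mod pi/2 = [0.7  0.68 0.66] [77. 77. 78.] world deg 334.0
top 0 star mod pi/2 = [0.66 0.68 0.65] [43. 44. 48.] world deg 66.0
top 1 star mod pi/2 = [0.61 0.63 0.59] [26. 27. 27.] world deg 159.0
top 2 star mod pi/2 = [1.55 1.54 0.  ] [45. 45. 45.] world deg 195.0
top 3 star mod pi/2 = [1.27 1.29 1.26] [37. 37. 37.] world deg 301.0
```

```bash
python3 -m handwheel '[[0,0,0,0.003,0,0,255],[0,0,0.172,0,0,0.03,255],[0,0,0.172,0,0,0.026,255],[0,0,0.172,0.008,0.01,0,255],[0,0,0.172,0.01,0.012,0,255],[0,0,0.172,0.01,0.012,0,255],[0,0,0.172,0.008,0.012,0,255],[0,0,0.172,0.006,0.01,0,255],[0,0,0.172,0.002,0.008,0,255],[0,0,0.172,0,0,0,255],[0,0,0,0,0,0,255]]'
python3 arc.py 17 .148
python3 -c "
import numpy as np
for a in range(17,-100,-9):
  p,q=np.radians([a,a-9]);print(a-9,(48*(np.cos(q)-np.cos(p))).round(1),(48*(np.sin(q)-np.sin(p))).round(1))"
```

```text
time_s: 16.82
tcp_pos: [0.5207, 0.021, 0.2039]
ee_rot: [0.727, 0.687, -0.0, 0.001]
force: [0.5, 0.1, 1.3]
finger_gap: -0.003
grip_force: 0.0
turn [0.0012 0.0002 0.0041] 0.24 shift [ 0.0009 -0.0001 -0.0559] tcp [0.5207 0.021  0.2039] F [0.5 0.1 1.3] q [-0.21 -0.14 -0.19  1.52 -0.    1.42] t 16.825
8 1.6 -7.4
-1 0.5 -7.5
-10 -0.7 -7.5
-19 -1.9 -7.3
-28 -3.0 -6.9
-37 -4.0 -6.4
-46 -5.0 -5.6
-55 -5.8 -4.8
-64 -6.5 -3.8
-73 -7.0 -2.8
-82 -7.4 -1.6
-91 -7.5 -0.5
-100 -7.5 0.7
```

```bash
python3 -m handwheel '[[0,0,0,0,0,-0.035,255],[0,0,0,0.0005,0,-0.022,255],[0,0,0,0,0,0,255]]'
python3 -m handwheel '[[0,0,-0.157,0.0016,-0.0074,0,255],[0,0,-0.157,0.0005,-0.0075,0,255],[0,0,-0.157,-0.0007,-0.0075,0,255],[0,0,-0.157,-0.0019,-0.0073,0,255],[0,0,-0.157,-0.003,-0.0069,0,255],[0,0,-0.157,-0.004,-0.0064,0,255],[0,0,-0.157,-0.005,-0.0056,0,255],[0,0,-0.157,-0.0058,-0.0048,0,255],[0,0,0,0,0,0,255]]'
python3 arc.py -55 .148; python3 star.py | sed -n '/now/,$p'
```

```text
time_s: 17.2
tcp_pos: [0.5201, 0.021, 0.1456]
ee_rot: [0.728, 0.686, -0.001, -0.001]
force: [-0.1, -0.2, -0.2]
finger_gap: -0.002
grip_force: 0.0
time_s: 18.32
tcp_pos: [0.5036, -0.0328, 0.1487]
ee_rot: [0.992, 0.128, 0.0, 0.001]
force: [1.3, 0.9, 0.7]
finger_gap: -0.002
grip_force: 0.5
turn [0.0022 0.0008 0.0044] 0.28 shift [-0.0004  0.0004 -0.0007] tcp [ 0.5036 -0.0328  0.1487] F [1.3 0.9 0.7] q [-0.32 -0.19 -0.34  1.42 -0.    2.56] t 18.325
now
scene 0 star mod pi/2 = [0.03 0.02 0.05] [75. 75. 76.] world deg 102.0
scene 1 star mod pi/2 = [1.55 1.54 1.52] [82. 87. 92.] world deg 105.0
scene 2 star mod pi/2 = [0.   0.02 0.03] [64. 67. 69.] world deg 284.0
scene 3 star mod pi/2 = [1.55 1.54 1.52] [64. 65. 66.] world deg 285.0
top 0 star mod pi/2 = [0.03 0.05 0.02] [25. 26. 26.] world deg 102.0
top 1 star mod pi/2 = [1.55 0.77 0.75] [32. 32. 32.] world deg 105.0
top 2 star mod pi/2 = [1.55 1.54 1.52] [50. 50. 50.] world deg 195.0
top 3 star mod pi/2 = [0.65 0.63 0.61] [31. 31. 31.] world deg 337.0
```

```bash
python3 -m handwheel '[[0,0,-0.1,-0.0065,-0.0038,0,255],[0,0,0,-0.0045,-0.0019,0,255],[0,0,0,0,0,0,255]]'
python3 -m handwheel '[[0,0,0,-0.0025,-0.0009,0,255],[0,0,0,0,0,0,255]]'
python3 -m handwheel '[[0,0,0,-0.0025,-0.0007,0,255],[0,0,0,0,0,0,255]]'
python3 arc.py -76 .148; python3 star.py | sed -n '/now/,$p' | grep " 0 star"
```

```text
time_s: 18.8
tcp_pos: [0.4929, -0.0381, 0.1483]
ee_rot: [0.997, 0.08, 0.0, 0.001]
force: [3.4, 1.7, 2.2]
finger_gap: 0.002
grip_force: 1.6
time_s: 19.05
tcp_pos: [0.4904, -0.0391, 0.1481]
ee_rot: [0.997, 0.08, 0.0, 0.001]
force: [5.6, 2.8, 2.8]
finger_gap: 0.003
grip_force: 2.1
time_s: 19.3
tcp_pos: [0.4883, -0.0396, 0.1482]
ee_rot: [0.997, 0.08, 0.001, 0.001]
force: [7.2, 2.9, 1.5]
finger_gap: 0.003
grip_force: 3.5
turn [ 0.0018  0.0016 -0.2648] 15.17 shift [-0.001  -0.     -0.0002] tcp [ 0.4883 -0.0396  0.1482] F [7.2 2.9 1.5] q [-0.35 -0.24 -0.38  1.43 -0.    2.63] t 19.3
scene 0 star mod pi/2 = [0.37 0.35 0.33] [61. 61. 61.] world deg 83.0
top 0 star mod pi/2 = [0.35 0.33 0.37] [24. 25. 26.] world deg 84.0
```

```bash
python3 -m handwheel '[[0,0,0,-0.003,-0.0006,0,255],[0,0,0,0,0,0,255]]'
python3 -m handwheel '[[0,0,0,-0.003,-0.0005,0,255],[0,0,0,0,0,0,255]]'
python3 star.py | sed -n '/now/,$p' | grep " 0 star"
```

```text
time_s: 19.65
tcp_pos: [0.4877, -0.0398, 0.1485]
ee_rot: [0.997, 0.08, 0.004, 0.0]
force: [20.7, 7.8, -3.8]
finger_gap: 0.001
grip_force: 10.1
time_s: 19.9
tcp_pos: [0.4873, -0.0398, 0.1488]
ee_rot: [0.997, 0.08, 0.007, -0.0]
force: [36.5, 11.9, -11.6]
finger_gap: -0.004
grip_force: 17.4
scene 0 star mod pi/2 = [0.37 0.35 0.33] [61. 61. 61.] world deg 83.0
top 0 star mod pi/2 = [0.35 0.33 0.37] [25. 26. 27.] world deg 84.0
```

The star is hard against its stop: the force climbs and nothing moves. Backing off, raising clear and taking the last look.

```bash
python3 -m handwheel '[[0,0,0,0.009,0.002,0,255],[0,0,0,0.005,0.004,0,255],[0,0,0,0,0,0.04,255],[0,0,0,0,0,0.05,255],[0,0,0,0,-0.05,0.03,255],[0,0,0,0,-0.06,0,255],[0,0,0,0,-0.06,0,255],[0,0,0,0,-0.06,0,255],[0,0,0,0,-0.06,0,255],[0,0,0,0,0,0,255],[0,0,0,0,0,0,255]]'
python3 star.py | sed -n '/now/,$p'
python3 - <<'E'
from plant import grab_frame
from h import *
ims=[]
for n,b in(("scene",(210,155,130,75)),("top",(250,145,130,90))):
    f=grab_frame(n);pickle.dump(f,open(n+"6.pkl","wb"));crop(f,*b,4 if 0 else 6,n+"6");ims.append(cv2.imread(f"pics/{n}6.png"))
im=np.vstack(ims);cv2.imwrite("pics/g6.png",cv2.resize(im,None,fx=.6,fy=.6,interpolation=cv2.INTER_AREA))
E
```

```text
time_s: 21.38
tcp_pos: [0.4948, -0.3245, 0.2669]
ee_rot: [0.997, 0.079, -0.001, 0.0]
force: [0.9, 0.6, 1.1]
finger_gap: 0.0
grip_force: 0.0
now
scene 0 star mod pi/2 = [0.37 0.35 0.33] [62. 62. 62.] world deg 83.0
scene 1 star mod pi/2 = [0.3  0.31 0.33] [73. 73. 74.] world deg 177.0
scene 2 star mod pi/2 = [1.2  1.19 1.22] [101. 101. 101.] world deg 215.0
scene 3 star mod pi/2 = [0.38 0.4  0.42] [74. 74. 75.] world deg 352.0
top 0 star mod pi/2 = [0.35 0.33 0.31] [33. 34. 35.] world deg 84.0
top 1 star mod pi/2 = [0.37 0.35 0.38] [48. 49. 51.] world deg 173.0
top 2 star mod pi/2 = [0.24 0.26 0.28] [28. 29. 29.] world deg 270.0
top 3 star mod pi/2 = [0.35 0.33 0.37] [54. 54. 54.] world deg 354.0
```

View pics/g6.png

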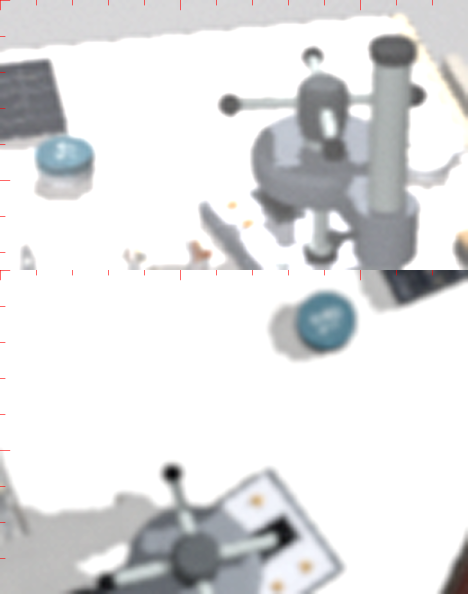

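The template lies flush in the jig, with the grip at (280,535). The pad is down on it at (322,255), the star stands at about 3.5, and the tin has not moved. Handing in.

```bash
python3 -c "
from plant import bot
print(bot.hand_in())"
```

```text
the job is handed in; nothing more can be done
None
```

The template is on both locating pins and looks flat on the bed. The star handle is turned clockwise to its stop (about 3.5 rad) so the pad clamps the template, the robot is clear of everything, and the job was handed in at about 21.5 s; no verdict came back.

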